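Go-gauge two controller housings and reject the tight one

TASK

Two cast housings sit in the test fixture; they look alike, but the bore of one is too tight lower down. Take the plug gauge from its stand and try it gently in the bores, never forcing it: leave it standing in the housing whose bore lets it go fully home, with that housing still in its nest, and put the other housing into the reject tray. Leave the other things on the bench alone.

Things in the scene. Friction and masses are not known exactly. Their poses are not given: they have to be found in the camera images.
- fixture: Dark steel test plate fixed to the bench, 96 (x) by 236 (y) by 8 mm high; origin under its centre, long side along its y. Two nests, each framed by rails 5 mm thick, top 14 mm above the bench, 54 by 78 mm inside, hold one loose housing each, axes parallel to the fixture's within 0.05 rad. Which holds which is not known. The fixture must not carry over 40 N in all; the housings weigh 5 to 6.5 N.
- nest_left (a point): Centre of the floor of the nest at the fixture's +y side, 60 mm from its centre, 8 mm above the bench; axes as the fixture. Housing in it: aluminium, 220 to 325 g, flange 46 (x) by 70 (y) by 8 mm under a tower 42 by 42 mm, overall 44 mm high, up to 3.5 mm off this point in x and in y at the start; it can slide within the rails. Grip the tower faces that look along the fixture's x.
- nest_right (a point): The same for the nest at the fixture's -y side. Each housing has a round bore, 15.5 mm wide at the centre of its top. In the good one it stays so for 36 mm; in the tight one only for the top 16 mm, then 12 mm wide, where the gauge stops hard with its shoulder about 17 mm above the housing's top. Both have a 12 mm outlet at the bottom, so they look alike from above.
- gauge: Steel plug gauge, 150 g, upright in its stand at the start; origin at the pin's lower end, z up the gauge. Pin 14 mm thick, 34 mm long, the last 2.5 mm tapering to 11 mm; then a round shoulder 28 mm wide, 6 mm high; then a round ridged handle 20 mm thick, 62 mm long; overall 102 mm. Fully home: shoulder resting on the housing's top.
- gauge_shoulder (a point): Centre of the shoulder's underside, on the gauge's axis, 34 mm above the pin's end. 44 mm above the nest's floor when the gauge is fully home.
- stand: Black block fixed to the bench, 70 by 70 by 42 mm high, origin under its centre; an 18 mm hole in the middle of its top holds the gauge, shoulder resting on the top. It and the tray swap sides from start to start.
- tray: Grey open reject tray fixed to the bench, 160 (x) by 140 (y) by 22 mm high, walls and floor 4 to 5 mm; origin under its centre, z up. Empty at the start.
- spool: Metal solder spool, 48 mm wide, 32 mm high, origin under its centre; not part of the job.
- jar: Small clear jar, 40 mm wide, 45 mm high, origin under its centre; not part of the job.
- screwdriver: Red-handled screwdriver 160 mm long lying beyond the fixture, roughly along y; not part of the job.
- plug_shell: Black plug shell with a metal nose, 45 by 40 by 14 mm, origin under it; not part of the job.
- mouse: White computer mouse, 100 by 60 mm, 32 mm high, origin under it; not part of the job.
Things that resemble listed ones, but are neither listed nor needed, are in the scene too. Leave any purple look-alike of the gauge alone.

How it is judged:
By the outcome, as a careful person would: the job done as asked, in the order asked, and still so for the second after the job is handed in, with the robot touching nothing.
It also fails if it takes over 72 s, if anything falls off the work surface, if the arm or the gripper's body presses on something with over 40 N, if the wrist force passes 120 N, or if a joint passes its speed limit or range.

ROBOT

A 6-joint arm with a two-finger parallel gripper is mounted at the origin on the work surface. World frame = base frame: x ahead of the robot, y to its left, z up, the work surface at z = 0. Lengths are in m, angles in degrees, forces in N, time in s.
With the tool pointing down it reaches from about 0.3 to 0.75 m from the base axis. Payload 8.5 kg.
Tool frame: the origin (TCP) lies on the centre line of the jaws, within the pads' length; the fingertips stand 11 mm ahead of it and the grasp point (between the pads) lies 8 mm behind it; x points along the fingers, y is the direction in which the jaws open and shut, and the axes are right-handed (so a half turn about x gives the same grasp; the last joint's range is limited). The gripper opens to 85 mm and grips with 20 to 120 N. Pads are 22 mm wide; open, the fingers measure 114 mm over their backs; the gripper's body (76 mm by 85 mm) begins 54 mm behind the grasp point. The pads swing forward as they close: fully open they stand 13 mm farther back than shut.
Start: joints at [64.842, 21.807, 74.336, -0, 83.858, -12.336], TCP at [0.122, 0.536, 0.242] pointing down, gripper open.
Joint ranges: [-178.18, 178.18], [-50.72, 133.34], [12.68, 142.11], [-81.47, 261.47], [9.98, 163.14], [-165.26, 165.26]. Speed limits (degrees/s): [136.94, 136.94, 180, 180, 180, 180].

INTERFACE

Orientations are given as a 3x3 rotation matrix whose columns are the frame's x, y, z axes.
In Python, from rig import env gives the robot as it stands.
- The arm moves only by the tool carry_out, never from a script. Its argument "motion" is a list that holds one entry, the list of rows, each a list of 7 numbers: the shift along the tool's x, y, z in cm, then the turn, a rotation vector about the tool's x, y, z in rad, then the finger opening in cm, from 0 to 8.54. A call has 1 to 5 rows; each row is the pose to reach, as a shift and turn from the pose commanded when the call began, along the tool's axes at that moment; what a row does not reach only later rows make up. A row lasts 1/12 s, in which the tool goes at most 41.7 mm and 7.16 degrees, less where a joint would pass 70% of its speed; a pose out of reach is approached as far as the arm can. A call with a gripper value outside its range is refused whole. The fingers move at their own pace and stop on an object; "grip_force" is the grip in N (left out, the last holds). Time passes only in rows, so rows that repeat a pose let the fingers close. It gives the time, the measured TCP pose, the force and the opening at its end, in the units of the state.
- env.observe(): the state, without advancing time (a new reading comes with each control period).
- env.get_image(name): name is "side" or "top" or "wrist"; returns a dict with "image" (420x560x3 uint8, red, green, blue), "fov_y" (degrees; the focal length in pixels is half the picture's height over the tangent of half this angle, whatever the lens; pixels are square), "cx", "cy" (the principal point, pixels), "R" (3x3) and "t" (3): a world point X has camera coordinates R X + t. Camera axes: x right, y down, z forward; pixel columns grow to the right and rows downward; lengths in m; the calibration is good to about 2 mm. The wrist camera is an equidistant fisheye: a pixel r from the principal point sees the ray r / f radians off the axis. A picture is of the moment at which its call begins. There is no depth.
- env.close_job(): hands the job in, once; it reports no verdict.
The state is a dict: "time_s": time; "q": joint angles; "qvel": joint speeds; "joint_efforts": joint torques, N m; "position": TCP position; "tool_rot": TCP orientation; "ft_force": force on the tool from outside, world axes, zero at the start; "wrist_torque": the same for the moment, N m; "grip_width": finger opening in m.
Only numpy, scipy, OpenCV 4.12 (cv2) and the standard library are available. Lean on these libraries where they do the work, as an engineer would, in place of code of your own. Each camera call takes 0.05 s, during which the arm holds its last target. There are 200 camera calls.

## Working session

There is one attempt and no reset: what is moved stays moved. The work goes in short steps, Python scripts to look and compute and a tool call to move; the robot and the scene stay as the last step left them, time stands still between calls to the robot, and variables do not carry over. Pictures are saved under pics/ and viewed, on a budget of 10 in all, crops included, one or two more only if the job needs it, and the job is handed in when it is done.

Besides the shell and the picture viewer there is one more tool, called in YAML: its name, and indented under it one key for each argument. carry_out: Moves the arm, as the interface text tells. Its arguments: {"type":"object","properties":{"motion":{"type":"array","items":{"type":"array","items":{"type":"array","items":{"type":"number"}}}},"grip_force":{"type":"number"}},"required":["motion"]}

```bash
ls; mkdir -p pics
cat > h.py <<'E'
import numpy as np, cv2
from rig import env
def snap(n,f):
    d=env.get_image(n); cv2.imwrite(f'pics/{f}.png',d['image'][:,:,::-1]); np.savez(f'pics/{f}.npz',**d); return d
def load(f): return dict(np.load(f'pics/{f}.npz'))
def foc(d): return 210/np.tan(np.radians(float(d['fov_y']))/2)
def world(d,u,v,z):
    f=foc(d); a=np.array([u-float(d['cx']),v-float(d['cy'])])/f
    if d.get('fish',False):
        r=np.hypot(*a); ray=np.array([*(a/r*np.sin(r)),np.cos(r)]) if r>0 else np.array([0,0,1.])
    else: ray=np.array([*a,1])
    R=d['R'];t=d['t']; C=-R.T@t; w=R.T@ray
    return C+w*(z-C[2])/w[2]
def proj(d,X,fish=False):
    c=d['R']@np.array(X)+d['t']; f=foc(d)
    if fish:
        th=np.arctan2(np.hypot(c[0],c[1]),c[2]); k=th/np.hypot(c[0],c[1])*f
    else: k=f/c[2]
    return np.array([d['cx']+k*c[0],d['cy']+k*c[1]])
E
python3 - <<'E'
from h import *
a=snap('top','top0');b=snap('side','side0');
print(a['R'],a['t'],a['fov_y'],b['R'],b['t'],b['fov_y'])
o=env.observe();print(o['tool_rot'],o['position'],o['ft_force'],o['grip_width'],o['time_s'])
im=np.hstack([a['image'],b['image']])[:,:,::-1]
E
```

```text
pics
[[-0.01813621 -0.99980432  0.00789918]
 [-0.99207574  0.0170125  -0.12448417]
 [ 0.12432542 -0.01009426 -0.99219015]] [0.04771417 0.54713502 1.19646678] 50.86585378874668 [[-0.75112237 -0.65997213  0.01587384]
 [-0.50983553  0.56463921 -0.64903798]
 [ 0.41938399 -0.49559999 -0.76059038]] [0.44066749 0.31693282 0.70836216] 57.38623726550657
[[-5.84421909e-04  2.21940842e-01  9.75059958e-01]
 [-1.19812645e-03  9.75059269e-01 -2.21941404e-01]
 [-9.99999111e-01 -1.29795255e-03 -3.03932805e-04]] [0.12195604 0.53605035 0.24177632] [0.66039563 0.29802748 0.14579414] 0.08524735776858364 0.1
```

View pics/top0.png

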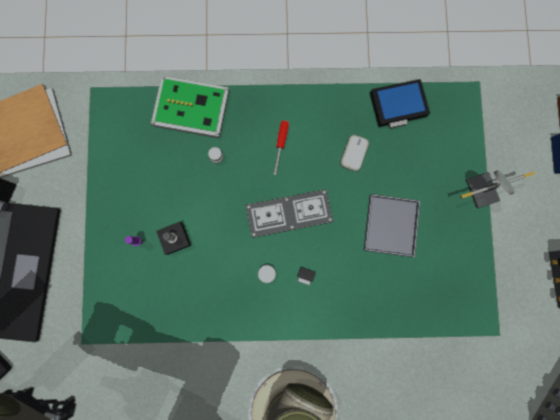

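View pics/side0.png

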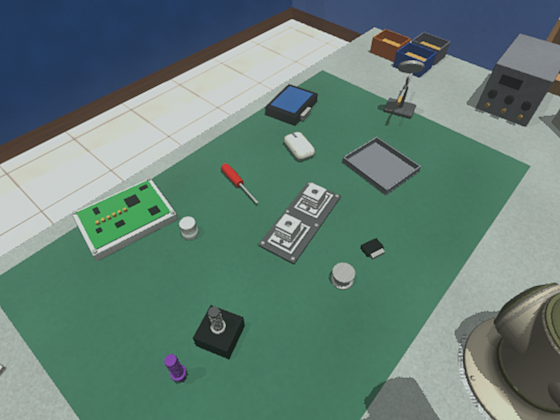

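The top view shows the stand with the steel gauge at (173,238), the fixture at (290,213), the tray at (392,225) and the robot base at (290,400). Two things could be the gauge: the steel one in the black stand at top (173,238) / side (216,322), and the purple one on the bench at top (133,239) / side (175,368). The steel one in the stand fits the description. I'll confirm that in an enlarged crop.

Run:
```python
from h import *
a=cv2.imread('pics/top0.png');b=cv2.imread('pics/side0.png')
c=lambda im,x,y,w,h,s:cv2.resize(im[y:y+h,x:x+w],None,fx=s,fy=s,interpolation=cv2.INTER_CUBIC)
# top: fixture 240..340,185..240 x5 -> 500x275 ; stand 150..200,215..260 x6=300x270
A=np.hstack([c(a,240,185,100,55,5),c(a,150,215,60,55,5)])
B=np.hstack([c(b,255,175,100,65,5),c(b,185,297,60,65,5)])
cv2.imwrite('pics/crop1.png',np.vstack([A,B]))
```

```text
(no output)
```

View pics/crop1.png

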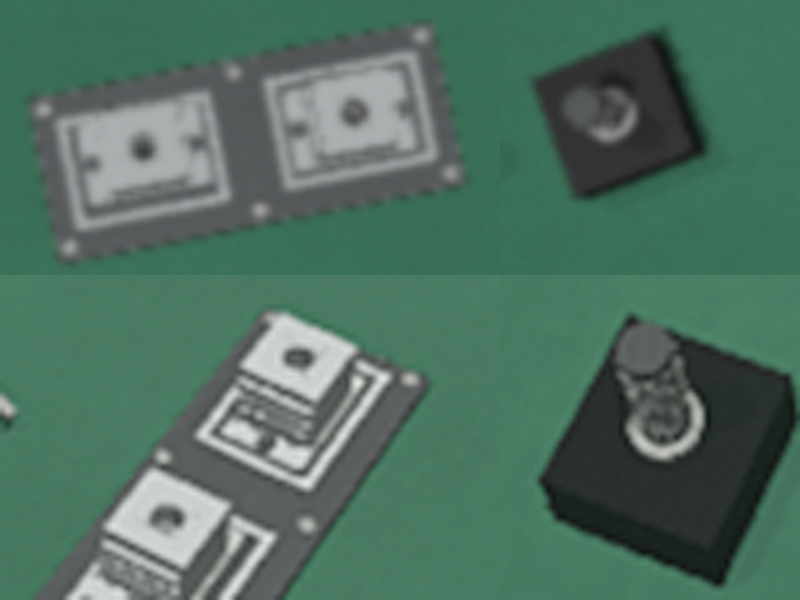

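The crop confirms a steel gauge with a shoulder and handle in the black stand. The bores show at crop (143,148) and (354,112) in the top view, and at (167,519) and (299,357) in the side view.

Run:
```python
from h import *
a=load('top0');b=load('side0')
T=lambda x,y,z,ox=240,oy=185:world(a,(x+.5)/5-.5+ox,(y+.5)/5-.5+oy,z)[:2].round(4)
S=lambda x,y,z,ox=255,oy=175:world(b,(x+.5)/5-.5+ox,(y+.5)/5-.5+oy,z)[:2].round(4)
c=[T(33,100,.008),T(432,22,.008),T(468,185,.008),T(65,262,.008)]
print('fix',c,np.mean(c,0))
d=(c[0]-c[1])+(c[3]-c[2]);print('yaw of +y axis',np.degrees(np.arctan2(-d[0],d[1])), np.linalg.norm(c[0]-c[1]),np.linalg.norm(c[0]-c[3]))
print('boreL',T(143,148,.052),S(167,244,.052));print('boreR',T(354,112,.052),S(299,82,.052))
print('gauge cap',T(82,104,.110,150,215),S(147,75,.110,185,297)); print('shoulder',T(112,112,.048,150,215),S(165,149,.048,185,297))
# tray
f=lambda u,v:world(a,u,v,.022)[:2].round(3)
print('tray',f(369,195),f(419,200),f(415,256),f(365,250))
print('stand',T(30,80,.042,150,215),T(160,32,.042,150,215),T(205,152,.042,150,215),T(80,198,.042,150,215))
print('purple',world(a,133,239,.05),'jar',world(a,215,155,.03),'spool',world(a,266,273,.03),'plug',world(a,306,275,.01), 'mouse',world(a,355,153,.02))
```

```text
fix [array([0.5696, 0.1205]), array([ 0.6108, -0.1085]), array([ 0.5166, -0.1259]), array([0.4769, 0.1034])] [ 0.543475 -0.002625]
yaw of +y axis 10.010832537604333 0.23267668555315119 0.09426399100398837
boreL [0.5358 0.058 ] [0.534  0.0578]
boreR [ 0.5537 -0.0583] [ 0.5516 -0.0594]
gauge cap [0.4783 0.3231] [0.4738 0.3224]
shoulder [0.4782 0.3215] [0.4745 0.3236]
tray [ 0.589 -0.228] [ 0.572 -0.369] [ 0.415 -0.349] [ 0.434 -0.21 ]
stand [0.497 0.368] [0.5222 0.297 ] [0.4558 0.2718] [0.4319 0.3398]
purple [0.47444343 0.4269157  0.05      ] jar [0.71005589 0.20635257 0.03      ] spool [0.37592916 0.06684018 0.03      ] plug [ 0.36805234 -0.04443458  0.01      ] mouse [ 0.71203676 -0.19360353  0.02      ]
```

carry_out:
  motion:
    - [[2.1, -6.5, 19.6, 0, 0, 0, 8.5], [2.1, -6.5, 19.6, 0, 0, 0, 8.5], [2.1, -6.5, 19.6, 0, 0, 0, 8.5], [2.1, -6.5, 19.6, 0, 0, 0, 8.5], [2.1, -6.5, 19.6, 0, 0, 0, 8.5]]
  grip_force: 25

```text
time_s: 0.52
position: [0.3, 0.428, 0.2209]
tool_rot: [[-0.0, 0.222, 0.975], [-0.0, 0.975, -0.222], [-1.0, -0.0, -0.0]]
ft_force: [0.5, 0.7, 0.0]
grip_width: 0.0846
```

carry_out:
  motion:
    - [[2.1, -6.5, 19.6, 0, 0, 0, 8.5], [2.1, -6.5, 19.6, 0, 0, 0, 8.5], [2.1, -6.5, 19.6, 0, 0, 0, 8.5], [2.1, -6.5, 19.6, 0, 0, 0, 8.5], [2.1, -6.5, 19.6, 0, 0, 0, 8.5]]

```text
time_s: 0.93
position: [0.4769, 0.321, 0.1998]
tool_rot: [[-0.001, 0.222, 0.975], [-0.0, 0.975, -0.222], [-1.0, -0.0, -0.001]]
ft_force: [-0.2, 0.5, -0.4]
grip_width: 0.0849
```

Run:
```python
from h import *
d=snap('wrist','w1'); o=env.observe();print(o['position'],d['R'],d['t'],d['fov_y'],d['cx'],d['cy'],-d['R'].T@d['t'])
for X in [(.476,.3227,.11),(.476,.3227,.048),(.477,.321,.08)]: print(proj(d,X,True))
```

```text
[0.48245891 0.31719476 0.19853321] [[ 2.20625952e-01  9.75358491e-01 -6.10063840e-05]
 [ 9.36162462e-01 -2.11742262e-01  2.80651134e-01]
 [ 2.73722549e-01 -6.19760357e-02 -9.59809844e-01]] [-0.4188098  -0.40342242  0.22806411] 65.70646984690485 281.3521478045838 201.51894202803356 [0.40764295 0.33720263 0.33209359]
[282.67859547 208.13047104]
[282.41222838 187.4346284 ]
[280.74879906 198.55189188]
```

View pics/w1.png

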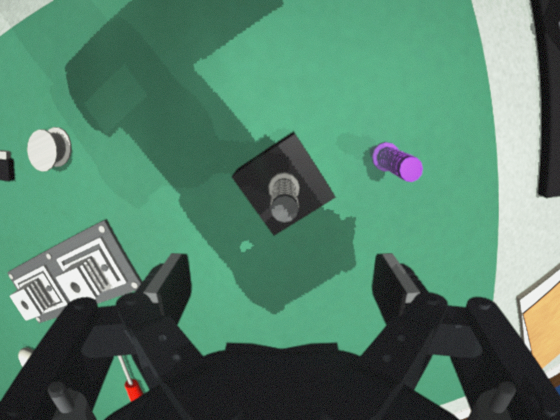

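The wrist picture shows the gauge cap at (285,208) and the shoulder centre near (284,184). The purple look-alike stays well to the right, at (400,160).

Run:
```python
from h import *
d=load('w1'); d['fish']=True
print(world(d,285,208,.110),world(d,284.5,184.5,.048))
o=env.observe();print(o['position'],o['qvel'],o['time_s'])
```

```text
[0.47627126 0.32434233 0.11      ] [0.47376635 0.32512373 0.048     ]
[0.48245891 0.31719476 0.19853321] [ 4.43785659 -1.70336778  4.38764173  0.550797   -0.32669501  7.4332447 ] 0.9833
```

carry_out:
  motion:
    - [[3.0, 0.2, 0, 0, 0, 0, 8.5], [6, 0.2, 0, 0, 0, 0, 8.5], [9, 0.2, 0, 0, 0, 0, 8.5], [11, 0.2, 0, 0, 0, 0, 8.5], [13, 0.2, 0, 0, 0, 0, 8.5]]

```text
time_s: 1.4
position: [0.4753, 0.3242, 0.0685]
tool_rot: [[-0.002, 0.222, 0.975], [-0.001, 0.975, -0.222], [-1.0, -0.001, -0.002]]
ft_force: [0.0, 1.0, -0.2]
grip_width: 0.0849
```

carry_out:
  motion:
    - [[0, 0, 0, 0, 0, 0, 8.5], [0, 0, 0, 0, 0, 0, 5], [0, 0, 0, 0, 0, 0, 5], [0, 0, 0, 0, 0, 0, 4], [0, 0, 0, 0, 0, 0, 4]]

```text
time_s: 1.82
position: [0.4763, 0.3247, 0.0716]
tool_rot: [[0.002, 0.222, 0.975], [0.001, 0.975, -0.222], [-1.0, 0.001, 0.002]]
ft_force: [-0.2, -0.2, -0.6]
grip_width: 0.0401
```

carry_out:
  motion:
    - [[0, 0, 0, 0, 0, 0, 3], [0, 0, 0, 0, 0, 0, 2.4], [0, 0, 0, 0, 0, 0, 1.8], [0, 0, 0, 0, 0, 0, 1.2], [0, 0, 0, 0, 0, 0, 1.2]]
  grip_force: 30

```text
time_s: 2.23
position: [0.476, 0.3245, 0.0708]
tool_rot: [[0.001, 0.222, 0.975], [0.0, 0.975, -0.222], [-1.0, 0.0, 0.001]]
ft_force: [-0.5, -0.9, 4.5]
grip_width: 0.0195
```

carry_out:
  motion:
    - [[0, 0, 0, 0, 0, 0, 1.0], [0, 0, 0, 0, 0, 0, 1.0], [-1, 0, 0, 0, 0, 0, 1.0], [-2, 0, 0, 0, 0, 0, 1.0], [-3, 0, 0, 0, 0, 0, 1.0]]

```text
time_s: 2.65
position: [0.4759, 0.3245, 0.1012]
tool_rot: [[-0.0, 0.222, 0.975], [-0.0, 0.975, -0.222], [-1.0, -0.0, -0.0]]
ft_force: [-0.4, 1.0, -1.6]
grip_width: 0.0189
```

carry_out:
  motion:
    - [[-4, 0, 0, 0, 0, 0, 1.0], [-5, -3, 1.5, 0, 0, 0, 1.0], [-5, -6.5, 3.1, 0, 0, 0, 1.0], [-5, -10, 4.8, 0, 0, 0, 1.0], [-5, -13.5, 6.4, 0, 0, 0, 1.0]]

```text
time_s: 3.07
position: [0.5086, 0.1772, 0.1516]
tool_rot: [[0.002, 0.221, 0.975], [0.0, 0.975, -0.221], [-1.0, 0.001, 0.002]]
ft_force: [0.4, 0.4, -1.0]
grip_width: 0.0193
```

carry_out:
  motion:
    - [[0, -3.5, 1.6, 0, 0, 0, 1.0], [0, -6.5, 3.1, 0, 0, 0, 1.0], [0, -9, 4.3, 0, 0, 0, 1.0], [0, -10.5, 5.0, 0, 0, 0, 1.0], [0, -11.1, 5.3, 0, 0, 0, 1.0]]

```text
time_s: 3.48
position: [0.536, 0.0563, 0.1511]
tool_rot: [[0.001, 0.225, 0.974], [-0.0, 0.974, -0.225], [-1.0, -0.0, 0.001]]
ft_force: [-0.2, 0.3, -1.6]
grip_width: 0.0193
```

carry_out:
  motion:
    - [[0, 0, 0, 0, 0, 0, 1.0], [0, 0, 0, 0, 0, 0, 1.0], [0, 0, 0, 0, 0, 0, 1.0], [0, 0, 0, 0, 0, 0, 1.0]]

```text
time_s: 3.82
position: [0.5351, 0.0598, 0.1504]
tool_rot: [[-0.0, 0.22, 0.975], [0.0, 0.975, -0.22], [-1.0, 0.0, -0.0]]
ft_force: [0.2, -0.1, -1.9]
grip_width: 0.0194
```

Run:
```python
from h import *
d=snap('wrist','w2'); o=env.observe();print(o['position'],o['ft_force'],o['grip_width'],o['qvel'])
x,y,z=o['position']
print('cap',proj(d,(x,y,z+.04),True),'sh',proj(d,(x,y,z-.028),True),'pin',proj(d,(x,y,z-.062),True),'bore',proj(d,(.535,.058,.052),True))
im=d['image'][:,:,::-1]; im=im[60:280,140:420]; cv2.imwrite('pics/w2c.png',cv2.resize(im,None,fx=2.72,fy=2.72,interpolation=cv2.INTER_CUBIC))
```

```text
[0.53512268 0.05970073 0.15042336] [ 0.46193956 -0.28497721 -0.43623531] 0.01917964963247858 [-0.3073408  -0.03351901 -0.00594136 -0.05264476 -0.02393197 -0.11063259]
cap [279.46312664 322.78618836] sh [280.06433865 244.96649097] pin [280.23872958 223.23397424] bore [278.10615897 206.65034654]
```

View pics/w2c.png

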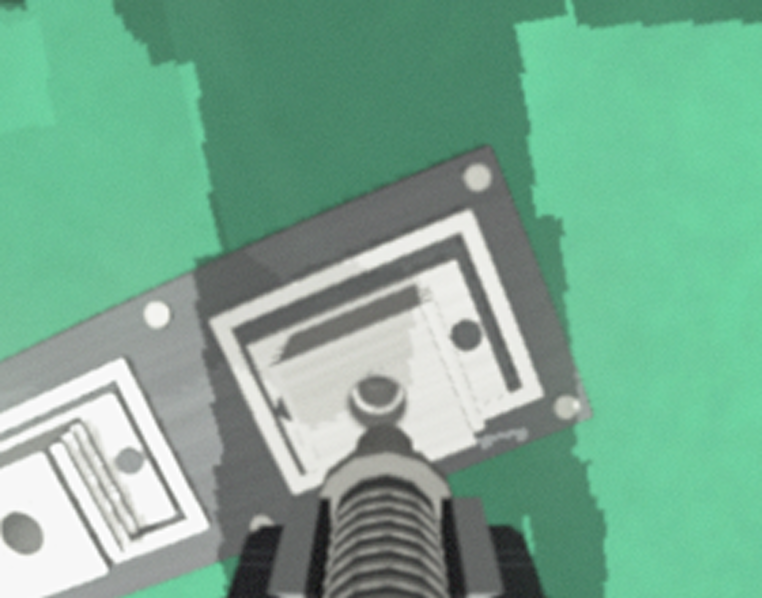

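The crop shows the left bore rim centred at crop (377,402), which is pixel (278.3,207.5). The gauge axis is about 1 px to the right of the predicted TCP axis.

```bash
python3 - <<'E'
from h import *
d=load('w2'); d['fish']=True
P=np.array([.53512,.0597,.15042]);R=env.observe()['tool_rot'];
print('bore cam',world(d,278.3,207.5,.052))
c=lambda p:(p-np.array([140,60])+.3)*2.72
for zz,r in [(-.028,.014),(-.022,.014),(-.062,.0055),(-.0595,.007)]:
  print(zz,[c(proj(d,P+[0,0,zz]+r*v,True)).round(1) for v in (R[:,2],R[:,1],-R[:,1])])
# right bore measure crop (22,533)
print('R bore',world(d,22/2.72+140-.3,533/2.72+60-.3,.052))
E
python3 - <<'E'
import sys;sys.path.insert(0,'.')
from h import *
im=cv2.imread('pics/w2.png')[195:260,250:315];cv2.imwrite('pics/w2d.png',cv2.resize(im,None,fx=9,fy=9,interpolation=cv2.INTER_CUBIC))
E
```

```text
bore cam [0.53567637 0.05799406 0.052     ]
-0.028 [array([381.8, 566.3]), array([452.5, 503.8]), array([311.1, 503.5])]
-0.022 [array([381.7, 580.4]), array([454.7, 516.4]), array([308.7, 516.2])]
-0.062 [array([382.2, 466.7]), array([405.8, 444.8]), array([358.7, 444.7])]
-0.0595 [array([382.2, 476.5]), array([412.5, 448.5]), array([352. , 448.4])]
R bore [ 0.5532092  -0.05793191  0.052     ]
```

View pics/w2d.png

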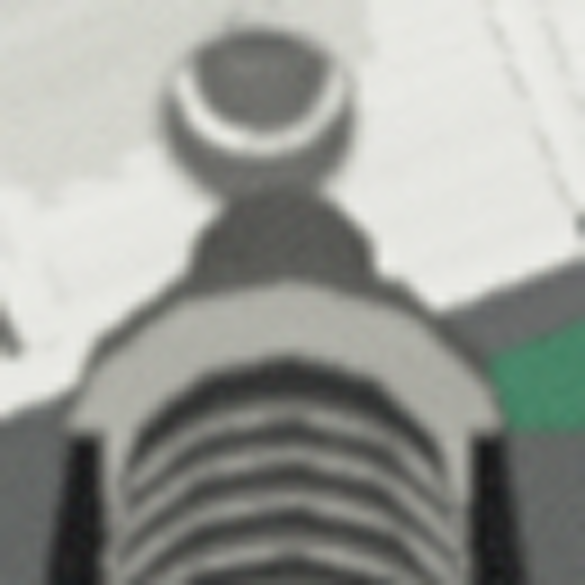

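The pin tip is at w2d (285,190) and the bore centre at w2d (258,112). The pin sits about 2 mm too far towards +y, so I'll correct that and lower it to just above the bore.

carry_out:
  motion:
    - [[1, -0.2, 0.05, 0, 0, 0, 1.0], [2, -0.2, 0.05, 0, 0, 0, 1.0], [2.8, -0.2, 0.05, 0, 0, 0, 1.0], [3.2, -0.2, 0.05, 0, 0, 0, 1.0], [3.4, -0.2, 0.05, 0, 0, 0, 1.0]]

```text
time_s: 4.28
position: [0.5351, 0.057, 0.1157]
tool_rot: [[-0.001, 0.221, 0.975], [0.0, 0.975, -0.221], [-1.0, -0.0, -0.001]]
ft_force: [-0.3, 0.8, -1.8]
grip_width: 0.0192
```

carry_out:
  motion:
    - [[0.05, 0, 0, 0, 0, 0, 1.0], [0.1, 0, 0, 0, 0, 0, 1.0], [0.15, 0, 0, 0, 0, 0, 1.0], [0.2, 0, 0, 0, 0, 0, 1.0], [0.25, 0, 0, 0, 0, 0, 1.0]]

```text
time_s: 4.7
position: [0.5355, 0.0565, 0.1141]
tool_rot: [[0.001, 0.222, 0.975], [-0.0, 0.975, -0.222], [-1.0, 0.0, 0.001]]
ft_force: [0.1, 0.7, -2.0]
grip_width: 0.0192
```

carry_out:
  motion:
    - [[0, 0, 0, 0, 0, 0, 1.0], [0, 0, 0, 0, 0, 0, 1.0], [0, 0, 0, 0, 0, 0, 1.0]]

```text
time_s: 4.95
position: [0.5354, 0.0565, 0.1139]
tool_rot: [[0.0, 0.222, 0.975], [-0.0, 0.975, -0.222], [-1.0, -0.0, 0.0]]
ft_force: [1.9, 0.6, -1.4]
grip_width: 0.0193
```

Run:
```python
from h import *
d=snap('wrist','w3'); o=env.observe();print(o['position'],o['ft_force'],o['qvel'])
x,y,z=o['position'];c=lambda p:((p-[230,170]+.4)*9).round()
print('pin',c(proj(d,(x,y,z-.062),True)),'bore',c(proj(d,(.5355,.058,.052),True)))
cv2.imwrite('pics/w3c.png',cv2.resize(d['image'][170:235,240:310,::-1],None,fx=9,fy=9,interpolation=cv2.INTER_CUBIC))
```

```text
[0.53542077 0.05656321 0.11388544] [-0.77688695  0.59101936 -1.15634772] [ 0.12749766 -0.02945122 -0.00646004 -0.1387075  -0.10918373 -0.04230773]
pin [458. 482.] bore [478. 479.]
```

View pics/w3c.png

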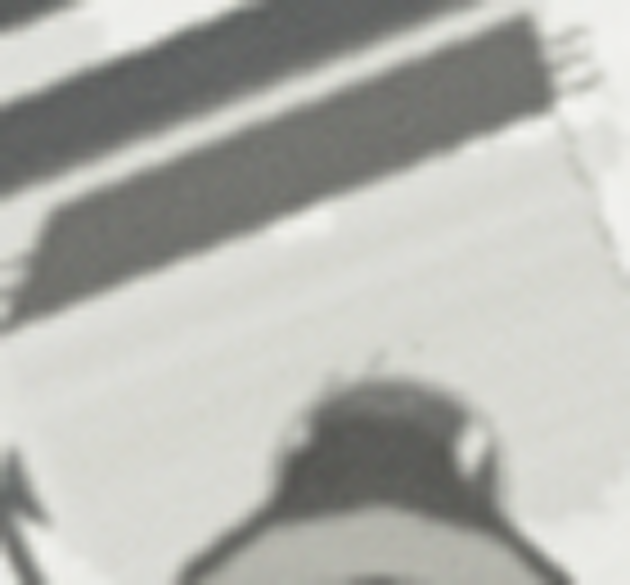

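The pin tip in w3c is at about (384,483) and the bore centre is at about (388,480), so it is centred within 0.3 mm. I'll lower it gently.

carry_out:
  motion:
    - [[0.1, 0.02, 0, 0, 0, 0, 1.0], [0.2, 0.02, 0, 0, 0, 0, 1.0], [0.3, 0.02, 0, 0, 0, 0, 1.0], [0.4, 0.02, 0, 0, 0, 0, 1.0], [0.5, 0.02, 0, 0, 0, 0, 1.0]]

```text
time_s: 5.42
position: [0.5354, 0.0569, 0.1087]
tool_rot: [[-0.0, 0.222, 0.975], [0.0, 0.975, -0.222], [-1.0, 0.0, -0.0]]
ft_force: [-0.4, 1.3, -1.4]
grip_width: 0.0194
```

carry_out:
  motion:
    - [[0.15, 0, 0, 0, 0, 0, 1.0], [0.3, 0, 0, 0, 0, 0, 1.0], [0.45, 0, 0, 0, 0, 0, 1.0], [0.6, 0, 0, 0, 0, 0, 1.0], [0.7, 0, 0, 0, 0, 0, 1.0]]

```text
time_s: 5.83
position: [0.5354, 0.0568, 0.1016]
tool_rot: [[-0.0, 0.222, 0.975], [0.0, 0.975, -0.222], [-1.0, 0.0, -0.0]]
ft_force: [0.2, 2.0, -0.1]
grip_width: 0.0192
```

carry_out:
  motion:
    - [[0.05, 0, 0, 0, 0, 0, 1.0], [0.1, 0, 0, 0, 0, 0, 1.0], [0.15, 0, 0, 0, 0, 0, 1.0], [0.2, 0, 0, 0, 0, 0, 1.0], [0.25, 0, 0, 0, 0, 0, 1.0]]

```text
time_s: 6.25
position: [0.5355, 0.0568, 0.0993]
tool_rot: [[0.0, 0.222, 0.975], [0.0, 0.975, -0.222], [-1.0, 0.0, 0.0]]
ft_force: [-0.1, 2.5, 0.2]
grip_width: 0.0193
```

carry_out:
  motion:
    - [[0.03, 0, 0, 0, 0, 0, 1.0], [0.06, 0, 0, 0, 0, 0, 1.0], [0.09, 0, 0, 0, 0, 0, 1.0]]

```text
time_s: 6.5
position: [0.5355, 0.0568, 0.0985]
tool_rot: [[0.0, 0.222, 0.975], [0.0, 0.975, -0.222], [-1.0, 0.0, 0.0]]
ft_force: [-0.2, 1.9, 1.6]
grip_width: 0.019
```

carry_out:
  motion:
    - [[0.03, 0, 0, 0, 0, 0, 1.0], [0.06, 0, 0, 0, 0, 0, 1.0]]

```text
time_s: 6.67
position: [0.5356, 0.0568, 0.0981]
tool_rot: [[0.0, 0.222, 0.975], [0.0, 0.975, -0.222], [-1.0, 0.0, 0.0]]
ft_force: [-0.7, 2.2, 3.1]
grip_width: 0.0193
```

carry_out:
  motion:
    - [[0, 0.04, 0, 0, 0, 0, 1.0], [0, 0.08, 0, 0, 0, 0, 1.0], [0, 0.08, 0, 0, 0, 0, 1.0]]

```text
time_s: 6.92
position: [0.5356, 0.0574, 0.0977]
tool_rot: [[-0.0, 0.222, 0.975], [-0.0, 0.975, -0.222], [-1.0, -0.0, -0.0]]
ft_force: [-1.0, 0.8, 0.8]
grip_width: 0.0193
```

carry_out:
  motion:
    - [[0.03, 0, 0, 0, 0, 0, 1.0], [0.05, 0, 0, 0, 0, 0, 1.0]]

```text
time_s: 7.08
position: [0.5356, 0.0575, 0.0974]
tool_rot: [[0.0, 0.222, 0.975], [-0.0, 0.975, -0.222], [-1.0, -0.0, 0.0]]
ft_force: [-0.7, 0.6, 4.0]
grip_width: 0.0192
```

carry_out:
  motion:
    - [[0.03, 0.02, 0, 0, 0, 0, 1.0], [0.05, 0.03, 0, 0, 0, 0, 1.0], [0.05, 0.03, 0, 0, 0, 0, 1.0]]

```text
time_s: 7.33
position: [0.5357, 0.0577, 0.0972]
tool_rot: [[0.0, 0.222, 0.975], [-0.001, 0.975, -0.222], [-1.0, -0.0, 0.0]]
ft_force: [-1.6, 0.2, 6.0]
grip_width: 0.0193
```

carry_out:
  motion:
    - [[0.03, 0, -0.02, 0, 0, 0, 1.0], [0.05, 0, -0.04, 0, 0, 0, 1.0], [0.05, 0, -0.04, 0, 0, 0, 1.0]]

```text
time_s: 7.58
position: [0.5356, 0.0577, 0.0971]
tool_rot: [[0.001, 0.222, 0.975], [-0.001, 0.975, -0.222], [-1.0, -0.0, 0.001]]
ft_force: [-2.5, 0.7, 7.8]
grip_width: 0.0193
```

The gauge stops at TCP z = 0.097, with the shoulder 17 mm above the housing's top. The force there rises to about 9 N net with no sideways load, so the left housing looks like the tight one. I'll withdraw and try the right.

carry_out:
  motion:
    - [[-0.5, 0, 0, 0, 0, 0, 1.0], [-1.5, 0, 0, 0, 0, 0, 1.0], [-2.5, 0, 0, 0, 0, 0, 1.0], [-3.5, 0, 0, 0, 0, 0, 1.0], [-4.5, 0, 0, 0, 0, 0, 1.0]]

```text
time_s: 8.0
position: [0.5354, 0.0579, 0.1426]
tool_rot: [[0.001, 0.222, 0.975], [-0.0, 0.975, -0.222], [-1.0, 0.0, 0.001]]
ft_force: [-0.2, -0.7, -1.4]
grip_width: 0.0191
```

carry_out:
  motion:
    - [[0, -2.5, 1.0, 0, 0, 0, 1.0], [0, -5.5, 2.1, 0, 0, 0, 1.0], [0, -8.5, 3.3, 0, 0, 0, 1.0], [0, -10.3, 4.1, 0, 0, 0, 1.0], [0, -10.9, 4.3, 0, 0, 0, 1.0]]

```text
time_s: 8.42
position: [0.5538, -0.0608, 0.1421]
tool_rot: [[0.002, 0.225, 0.974], [-0.001, 0.974, -0.225], [-1.0, -0.001, 0.002]]
ft_force: [0.3, -0.1, -1.7]
grip_width: 0.0193
```

carry_out:
  motion:
    - [[1, 0, 0, 0, 0, 0, 1.0], [1.8, 0, 0, 0, 0, 0, 1.0], [2.2, 0, 0, 0, 0, 0, 1.0], [2.5, 0, 0, 0, 0, 0, 1.0], [2.5, 0, 0, 0, 0, 0, 1.0]]

```text
time_s: 8.83
position: [0.5526, -0.0568, 0.1155]
tool_rot: [[-0.002, 0.221, 0.975], [0.001, 0.975, -0.221], [-1.0, 0.0, -0.002]]
ft_force: [0.2, 0.2, -1.8]
grip_width: 0.019
```

Run:
```python
from h import *
d=snap('wrist','w4'); o=env.observe();print(o['position'],o['ft_force'],o['qvel'])
x,y,z=o['position'];c=lambda p:((p-[240,170]+.4)*9).round()
print('pin',c(proj(d,(x,y,z-.062),True)),'bore',c(proj(d,(.5534,-.058,.052),True)))
cv2.imwrite('pics/w4c.png',cv2.resize(d['image'][170:235,240:310,::-1],None,fx=9,fy=9,interpolation=cv2.INTER_CUBIC))
```

```text
[ 0.55286018 -0.05705346  0.11600484] [-0.12433861 -0.10803424 -1.30662388] [-0.40991401 -0.49712177 -0.83758434  0.06106144  0.15132765 -0.06337465]
pin [365. 490.] bore [354. 490.]
```

View pics/w4c.png

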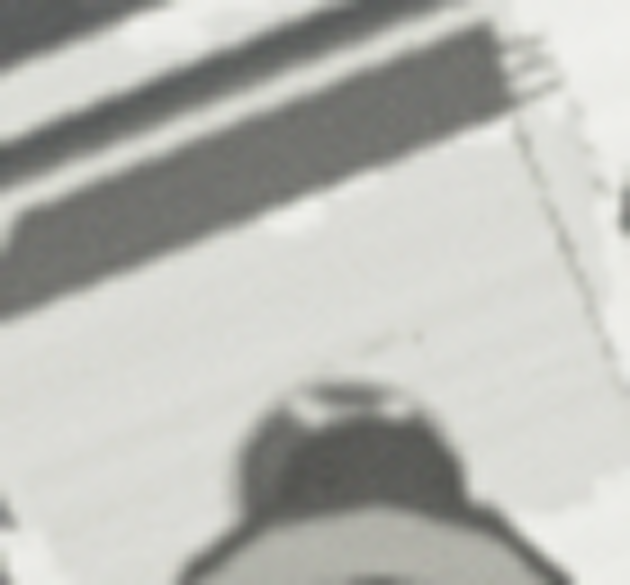

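In w4c the bore is centred at about (352,488) and the pin at about (378,490). I'll shift −1.6 mm in tool y, then lower.

carry_out:
  motion:
    - [[0, -0.16, 0, 0, 0, 0, 1.0], [0.1, -0.16, 0, 0, 0, 0, 1.0], [0.2, -0.16, 0, 0, 0, 0, 1.0], [0.3, -0.16, 0, 0, 0, 0, 1.0], [0.4, -0.16, 0, 0, 0, 0, 1.0]]

```text
time_s: 9.3
position: [0.5527, -0.0595, 0.1123]
tool_rot: [[0.0, 0.222, 0.975], [-0.0, 0.975, -0.222], [-1.0, -0.0, 0.0]]
ft_force: [-0.3, 0.1, -1.1]
grip_width: 0.0188
```

carry_out:
  motion:
    - [[0.1, 0, 0, 0, 0, 0, 1.0], [0.2, 0, 0, 0, 0, 0, 1.0], [0.3, 0, 0, 0, 0, 0, 1.0], [0.4, 0, 0, 0, 0, 0, 1.0], [0.5, 0, 0, 0, 0, 0, 1.0]]

```text
time_s: 9.72
position: [0.5527, -0.0594, 0.1072]
tool_rot: [[-0.0, 0.222, 0.975], [0.0, 0.975, -0.222], [-1.0, 0.0, -0.0]]
ft_force: [-0.3, 0.4, -1.0]
grip_width: 0.0189
```

carry_out:
  motion:
    - [[0.1, 0, 0, 0, 0, 0, 1.0], [0.2, 0, 0, 0, 0, 0, 1.0], [0.3, 0, 0, 0, 0, 0, 1.0], [0.4, 0, 0, 0, 0, 0, 1.0], [0.5, 0, 0, 0, 0, 0, 1.0]]

```text
time_s: 10.13
position: [0.5527, -0.0594, 0.1022]
tool_rot: [[0.0, 0.222, 0.975], [0.0, 0.975, -0.222], [-1.0, 0.0, 0.0]]
ft_force: [-0.6, 1.3, -1.0]
grip_width: 0.0192
```

carry_out:
  motion:
    - [[0.05, 0, 0, 0, 0, 0, 1.0], [0.1, 0, 0, 0, 0, 0, 1.0], [0.15, 0, 0, 0, 0, 0, 1.0], [0.2, 0, 0, 0, 0, 0, 1.0], [0.25, 0, 0, 0, 0, 0, 1.0]]

```text
time_s: 10.55
position: [0.5527, -0.0594, 0.0998]
tool_rot: [[0.0, 0.222, 0.975], [0.0, 0.975, -0.222], [-1.0, 0.0, 0.0]]
ft_force: [-0.3, 1.8, -0.5]
grip_width: 0.0194
```

Relieving the small +y load, then continuing slowly past 0.097.

carry_out:
  motion:
    - [[0, 0.04, 0, 0, 0, 0, 1.0], [0.04, 0.08, 0, 0, 0, 0, 1.0], [0.08, 0.08, 0, 0, 0, 0, 1.0], [0.12, 0.08, 0, 0, 0, 0, 1.0], [0.16, 0.08, 0, 0, 0, 0, 1.0]]

```text
time_s: 10.97
position: [0.5529, -0.0588, 0.0982]
tool_rot: [[0.0, 0.222, 0.975], [-0.0, 0.975, -0.222], [-1.0, -0.0, 0.0]]
ft_force: [1.2, 0.8, -1.5]
grip_width: 0.0187
```

carry_out:
  motion:
    - [[0.04, 0, 0, 0, 0, 0, 1.0], [0.08, 0, 0, 0, 0, 0, 1.0], [0.12, 0, 0, 0, 0, 0, 1.0]]

```text
time_s: 11.22
position: [0.5529, -0.0587, 0.097]
tool_rot: [[0.0, 0.222, 0.975], [-0.0, 0.975, -0.222], [-1.0, -0.0, 0.0]]
ft_force: [-0.1, -0.2, -1.5]
grip_width: 0.0193
```

carry_out:
  motion:
    - [[0.04, 0, 0, 0, 0, 0, 1.0], [0.08, 0, 0, 0, 0, 0, 1.0], [0.12, 0, 0, 0, 0, 0, 1.0]]

```text
time_s: 11.47
position: [0.5529, -0.0587, 0.0958]
tool_rot: [[0.0, 0.222, 0.975], [0.0, 0.975, -0.222], [-1.0, 0.0, 0.0]]
ft_force: [0.1, 0.7, -1.1]
grip_width: 0.0192
```

The gauge has passed the tight depth with no force, so the right housing is the good one. I'll keep lowering until it is home.

carry_out:
  motion:
    - [[0.1, 0, 0, 0, 0, 0, 1.0], [0.2, 0, 0, 0, 0, 0, 1.0], [0.3, 0, 0, 0, 0, 0, 1.0], [0.4, 0, 0, 0, 0, 0, 1.0], [0.5, 0, 0, 0, 0, 0, 1.0]]

```text
time_s: 11.88
position: [0.5528, -0.0587, 0.0907]
tool_rot: [[-0.0, 0.222, 0.975], [0.0, 0.975, -0.222], [-1.0, -0.0, -0.0]]
ft_force: [-1.1, 0.0, -2.4]
grip_width: 0.0195
```

carry_out:
  motion:
    - [[0.1, 0, 0, 0, 0, 0, 1.0], [0.2, 0, 0, 0, 0, 0, 1.0], [0.3, 0, 0, 0, 0, 0, 1.0], [0.4, 0, 0, 0, 0, 0, 1.0], [0.5, 0, 0, 0, 0, 0, 1.0]]

```text
time_s: 12.3
position: [0.5528, -0.0587, 0.0857]
tool_rot: [[-0.0, 0.222, 0.975], [0.0, 0.975, -0.222], [-1.0, 0.0, -0.0]]
ft_force: [0.2, -0.5, -1.1]
grip_width: 0.0191
```

carry_out:
  motion:
    - [[0.08, 0, 0, 0, 0, 0, 1.0], [0.16, 0, 0, 0, 0, 0, 1.0], [0.24, 0, 0, 0, 0, 0, 1.0], [0.32, 0, 0, 0, 0, 0, 1.0], [0.36, 0, 0, 0, 0, 0, 1.0]]

```text
time_s: 12.72
position: [0.5528, -0.0587, 0.0821]
tool_rot: [[-0.0, 0.222, 0.975], [-0.0, 0.975, -0.222], [-1.0, -0.0, -0.0]]
ft_force: [-0.8, 0.0, -1.4]
grip_width: 0.0194
```

carry_out:
  motion:
    - [[0.04, 0, 0, 0, 0, 0, 1.0], [0.08, 0, 0, 0, 0, 0, 1.0], [0.12, 0, 0, 0, 0, 0, 1.0], [0.15, 0, 0, 0, 0, 0, 1.0]]

```text
time_s: 13.05
position: [0.5529, -0.0587, 0.0808]
tool_rot: [[0.0, 0.222, 0.975], [-0.0, 0.975, -0.222], [-1.0, -0.0, 0.0]]
ft_force: [-0.9, -0.4, 2.6]
grip_width: 0.0192
```

carry_out:
  motion:
    - [[0.03, 0, 0, 0, 0, 0, 1.0], [0.06, 0, 0, 0, 0, 0, 1.0], [0.06, 0, 0, 0, 0, 0, 1.0]]

```text
time_s: 13.3
position: [0.5529, -0.0587, 0.0808]
tool_rot: [[0.001, 0.222, 0.975], [-0.0, 0.975, -0.222], [-1.0, -0.0, 0.001]]
ft_force: [-2.1, -0.3, 6.0]
grip_width: 0.0192
```

The gauge is home: the shoulder seats at TCP z = 0.0808 with light contact. Now I'll release it and rise.

carry_out:
  motion:
    - [[-0.05, 0, 0, 0, 0, 0, 1.0], [-0.07, 0, 0, 0, 0, 0, 1.0], [-0.07, 0, 0, 0, 0, 0, 2.4], [-0.07, 0, 0, 0, 0, 0, 4], [-0.07, 0, 0, 0, 0, 0, 6]]

```text
time_s: 13.72
position: [0.5529, -0.0587, 0.0808]
tool_rot: [[0.0, 0.222, 0.975], [-0.0, 0.975, -0.222], [-1.0, 0.0, 0.0]]
ft_force: [-0.4, -0.4, 0.2]
grip_width: 0.0474
```

carry_out:
  motion:
    - [[0, 0, 0, 0, 0, 0, 7], [0, 0, 0, 0, 0, 0, 7], [-1, 0, 0, 0, 0, 0, 7], [-3, 0, 0, 0, 0, 0, 7], [-5, 0, 0, 0, 0, 0, 7]]

```text
time_s: 14.13
position: [0.5526, -0.0586, 0.1317]
tool_rot: [[-0.001, 0.222, 0.975], [0.0, 0.975, -0.222], [-1.0, 0.0, -0.001]]
ft_force: [0.2, -0.2, 0.1]
grip_width: 0.0701
```

carry_out:
  motion:
    - [[-3, 0, 0, 0, 0, 0, 7], [-6, 0, 0, 0, 0, 0, 7], [-8, 0, 0, 0, 0, 0, 7], [-8, 0, 0, 0, 0, 0, 7]]

```text
time_s: 14.47
position: [0.5543, -0.059, 0.2161]
tool_rot: [[0.008, 0.222, 0.975], [-0.003, 0.975, -0.222], [-1.0, -0.001, 0.009]]
ft_force: [0.3, 0.0, 0.2]
grip_width: 0.0699
```

carry_out:
  motion:
    - [[0, 2.5, -1.0, 0.12, 0, 0, 8.5], [0, 5.5, -2.1, 0.24, 0, 0, 8.5], [0, 8.5, -3.3, 0.36, 0, 0, 8.5], [0, 10.3, -4.0, 0.48, 0, 0, 8.5], [0, 11.0, -4.3, 0.6, 0, 0, 8.5]]

```text
time_s: 14.88
position: [0.5344, 0.0607, 0.2109]
tool_rot: [[-0.001, 0.736, 0.677], [0.001, 0.677, -0.736], [-1.0, -0.0, -0.001]]
ft_force: [1.2, -0.4, -0.9]
grip_width: 0.0852
```

carry_out:
  motion:
    - [[0.5, 0, 0, 0.12, 0, 0, 8.5], [1.5, 0, 0, 0.24, 0, 0, 8.5], [2.5, 0, 0, 0.36, 0, 0, 8.5], [3.5, 0, 0, 0.48, 0, 0, 8.5], [4, 0, 0, 0.573, 0, 0, 8.5]]

```text
time_s: 15.3
position: [0.5347, 0.0582, 0.1697]
tool_rot: [[-0.002, 0.986, 0.167], [0.0, 0.167, -0.986], [-1.0, -0.002, -0.001]]
ft_force: [0.1, 0.9, -0.7]
grip_width: 0.0851
```

carry_out:
  motion:
    - [[0, 0, 0, 0, 0, 0, 8.5], [0, 0, 0, 0, 0, 0, 8.5], [0, 0, 0, 0, 0, 0, 8.5], [0, 0, 0, 0, 0, 0, 8.5]]

```text
time_s: 15.63
position: [0.5355, 0.0581, 0.1713]
tool_rot: [[0.001, 0.985, 0.175], [-0.0, 0.175, -0.985], [-1.0, 0.001, 0.0]]
ft_force: [0.1, -0.1, -0.0]
grip_width: 0.085
```

Run:
```python
from h import *
d=snap('wrist','w5'); o=env.observe();print(o['position'],o['tool_rot'].round(4) if hasattr(o['tool_rot'],'round') else o['tool_rot'],o['q'])
print('bore',proj(d,(.5357,.058,.052),True),'gauge cap',proj(d,(.553,-.0585,.120),True))
cv2.imwrite('pics/w5b.png',cv2.resize(d['image'][:,:,::-1],(800,600),interpolation=cv2.INTER_CUBIC))
```

```text
[0.5354637  0.05810178 0.17127598] [[ 7.000e-04  9.846e-01  1.746e-01]
 [-1.000e-04  1.746e-01 -9.846e-01]
 [-1.000e+00  7.000e-04  2.000e-04]] [-6.40717648e+00  2.42626477e+01  8.29100326e+01 -1.68218705e-03
  7.27854483e+01 -1.64623789e+01]
bore [280.79891147 199.39124023] gauge cap [276.29558238 369.55401343]
```

View pics/w5b.png

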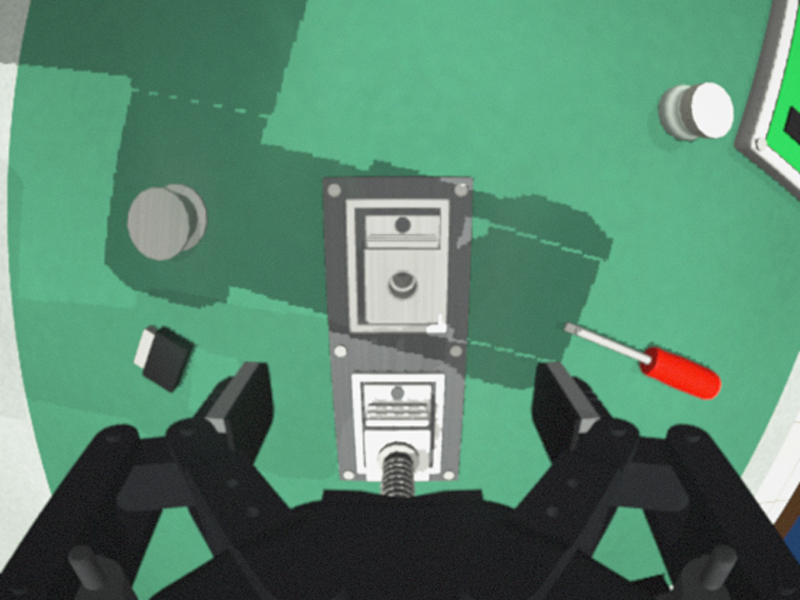

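The picture shows the gauge standing in the right housing at (398,460). The left bore is at (402,284), i.e. raw (281.4,198.8), within 0.5 mm of where I expected it, and the tower is square to the jaws. Now I'll go down and grip the left tower.

carry_out:
  motion:
    - [[3, 0, 0, 0, 0, 0, 8.5], [6, 0, 0, 0, 0, 0, 8.5], [9, 0, 0, 0, 0, 0, 8.5], [11, 0, 0, 0, 0, 0, 8.5], [12.5, 0, 0, 0, 0, 0, 8.5]]

```text
time_s: 16.1
position: [0.5348, 0.0582, 0.0441]
tool_rot: [[-0.002, 0.985, 0.174], [0.0, 0.174, -0.985], [-1.0, -0.002, -0.001]]
ft_force: [-0.4, -0.3, -0.2]
grip_width: 0.0849
```

carry_out:
  motion:
    - [[0.6, 0, 0, 0, 0, 0, 8.5], [1.2, 0, 0, 0, 0, 0, 8.5], [1.2, 0, 0, 0, 0, 0, 7], [1.2, 0, 0, 0, 0, 0, 6], [1.2, 0, 0, 0, 0, 0, 5]]

```text
time_s: 16.52
position: [0.5359, 0.0581, 0.0348]
tool_rot: [[0.002, 0.985, 0.173], [-0.0, 0.173, -0.985], [-1.0, 0.002, 0.0]]
ft_force: [0.6, -0.2, 0.8]
grip_width: 0.0512
```

carry_out:
  motion:
    - [[0, 0, 0, 0, 0, 0, 4.4], [0, 0, 0, 0, 0, 0, 4.0], [0, 0, 0, 0, 0, 0, 3.8], [0, 0, 0, 0, 0, 0, 3.6], [0, 0, 0, 0, 0, 0, 3.5]]
  grip_force: 45

```text
time_s: 16.93
position: [0.5358, 0.0581, 0.0348]
tool_rot: [[0.002, 0.985, 0.173], [-0.0, 0.173, -0.985], [-1.0, 0.002, 0.001]]
ft_force: [-0.8, -0.3, 5.6]
grip_width: 0.0415
```

The tower is gripped (opening 41.5 mm). Lifting well above the gauge.

carry_out:
  motion:
    - [[-1, 0, 0, 0, 0, 0, 3.5], [-2.5, 0, 0, 0, 0, 0, 3.5], [-5, 0, 0, 0, 0, 0, 3.5], [-8, 0, 0, 0, 0, 0, 3.5], [-11.5, 0, 0, 0, 0, 0, 3.5]]

```text
time_s: 17.35
position: [0.5344, 0.0582, 0.1497]
tool_rot: [[-0.003, 0.985, 0.173], [0.0, 0.173, -0.985], [-1.0, -0.003, -0.001]]
ft_force: [0.7, 0.2, -3.4]
grip_width: 0.0412
```

carry_out:
  motion:
    - [[-3, 0, 0, 0, 0, 0, 3.5], [-5.5, 0, 0, 0, 0, 0, 3.5], [-6, 0, 0, 0, 0, 0, 3.5], [-6, -1, 3, 0, 0, 0, 3.5], [-6, -2, 6.5, 0, 0, 0, 3.5]]

```text
time_s: 17.77
position: [0.5262, -0.0085, 0.2086]
tool_rot: [[-0.0, 0.984, 0.177], [0.0, 0.177, -0.984], [-1.0, -0.0, -0.0]]
ft_force: [1.2, -0.6, -2.7]
grip_width: 0.0413
```

carry_out:
  motion:
    - [[0, -1, 3.5, 0.06, 0, 0, 3.5], [0, -2, 7.0, 0.12, 0, 0, 3.5], [0, -3, 10.5, 0.18, 0, 0, 3.5], [0, -4, 14, 0.24, 0, 0, 3.5], [0, -4.8, 17.5, 0.29, 0, 0, 3.5]]

```text
time_s: 18.18
position: [0.5088, -0.1914, 0.2079]
tool_rot: [[-0.002, 0.993, -0.119], [0.001, -0.119, -0.993], [-1.0, -0.002, -0.001]]
ft_force: [0.9, 0.2, -3.2]
grip_width: 0.0415
```

Run:
```python
from h import *
o=env.observe();R=np.array(o['tool_rot']);print(o['position'],R.round(3),o['grip_width'],o['ft_force'])
print('to tray cm', R.T@(np.array([.5025,-.289,.21])-o['position'])*100)
```

```text
[ 0.50876374 -0.19144217  0.2079005 ] [[-0.002  0.993 -0.119]
 [ 0.001 -0.119 -0.993]
 [-1.    -0.002 -0.001]] 0.04149629333269295 [ 0.93416353  0.23417983 -3.16454254]
to tray cm [-0.22033313  0.53778803  9.76083789]
```

carry_out:
  motion:
    - [[0, 0.2, 3, 0, 0, 0, 3.5], [0, 0.4, 6.5, 0, 0, 0, 3.5], [0.5, 0.5, 8.8, 0, 0, 0, 3.5], [1.5, 0.5, 9.8, 0, 0, 0, 3.5], [4, 0.5, 9.8, 0, 0, 0, 3.5]]

```text
time_s: 18.6
position: [0.5037, -0.2905, 0.1694]
tool_rot: [[0.003, 0.993, -0.118], [-0.003, -0.118, -0.993], [-1.0, 0.003, 0.003]]
ft_force: [1.3, -0.1, -2.3]
grip_width: 0.0411
```

carry_out:
  motion:
    - [[3, 0, 0, 0, 0, 0, 3.5], [6, 0, 0, 0, 0, 0, 3.5], [8.5, 0, 0, 0, 0, 0, 3.5], [10.5, 0, 0, 0, 0, 0, 3.5], [11.5, 0, 0, 0, 0, 0, 3.5]]

```text
time_s: 19.02
position: [0.5021, -0.286, 0.0503]
tool_rot: [[-0.005, 0.993, -0.115], [0.004, -0.115, -0.993], [-1.0, -0.005, -0.004]]
ft_force: [-0.9, 0.0, -2.3]
grip_width: 0.041
```

carry_out:
  motion:
    - [[0, 0, 0, 0, 0, 0, 3.5], [0, 0, 0, 0, 0, 0, 3.5]]

```text
time_s: 19.18
position: [0.5036, -0.2876, 0.0538]
tool_rot: [[-0.0, 0.993, -0.115], [0.0, -0.115, -0.993], [-1.0, -0.0, -0.0]]
ft_force: [0.8, 0.3, -1.3]
grip_width: 0.0411
```

Run:
```python
from h import *
d=snap('side','s2');o=env.observe();print(o['position'],o['ft_force'],o['grip_width'],o['time_s'])
cv2.imwrite('pics/s2c.png',cv2.resize(d['image'][110:290,230:470,::-1],None,fx=3.3,fy=3.3,interpolation=cv2.INTER_CUBIC))
```

```text
[ 0.5039825  -0.28795726  0.05468481] [-0.49355544  0.3312812  -1.99487887] 0.04131759748673568 19.2333
```

View pics/s2c.png

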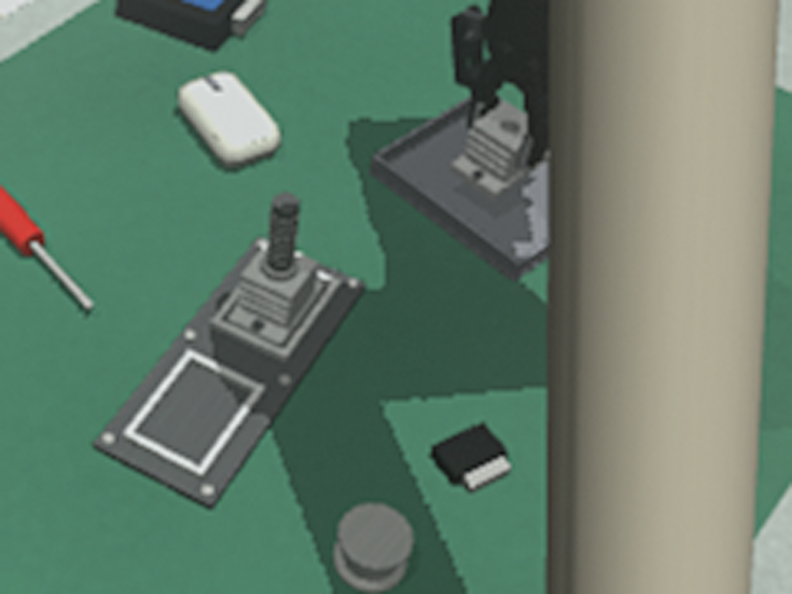

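The side view shows the gauge standing fully home in the right housing at (285,240), the left nest empty at (195,410), and the other housing over the tray at (495,145). Lowering it.

carry_out:
  motion:
    - [[0.4, 0, 0, 0, 0, 0, 3.5], [0.8, 0, 0, 0, 0, 0, 3.5], [1.2, 0, 0, 0, 0, 0, 3.5], [1.6, 0, 0, 0, 0, 0, 3.5], [1.9, 0, 0, 0, 0, 0, 3.5]]

```text
time_s: 19.65
position: [0.5035, -0.2879, 0.0344]
tool_rot: [[-0.0, 0.993, -0.116], [0.0, -0.116, -0.993], [-1.0, -0.0, -0.0]]
ft_force: [0.3, -0.1, -2.6]
grip_width: 0.0412
```

carry_out:
  motion:
    - [[0.05, 0, 0, 0, 0, 0, 3.5], [0.1, 0, 0, 0, 0, 0, 3.5], [0.15, 0, 0, 0, 0, 0, 3.5], [0.2, 0, 0, 0, 0, 0, 3.5]]

```text
time_s: 19.98
position: [0.5036, -0.2881, 0.0329]
tool_rot: [[0.0, 0.993, -0.116], [-0.0, -0.116, -0.993], [-1.0, 0.0, 0.0]]
ft_force: [0.1, -0.8, -2.9]
grip_width: 0.041
```

carry_out:
  motion:
    - [[0.04, 0, 0, 0, 0, 0, 3.5], [0.08, 0, 0, 0, 0, 0, 3.5], [0.12, 0, 0, 0, 0, 0, 3.5]]

```text
time_s: 20.23
position: [0.5036, -0.288, 0.0317]
tool_rot: [[0.0, 0.993, -0.116], [-0.0, -0.116, -0.993], [-1.0, 0.0, 0.0]]
ft_force: [-0.3, 0.1, -2.6]
grip_width: 0.0413
```

carry_out:
  motion:
    - [[0.04, 0, 0, 0, 0, 0, 3.5], [0.08, 0, 0, 0, 0, 0, 3.5], [0.08, 0, 0, 0, 0, 0, 3.5]]

```text
time_s: 20.48
position: [0.5036, -0.288, 0.0309]
tool_rot: [[0.0, 0.993, -0.116], [-0.0, -0.116, -0.993], [-1.0, 0.0, 0.0]]
ft_force: [-0.1, -0.0, -2.3]
grip_width: 0.0412
```

carry_out:
  motion:
    - [[0.04, 0, 0, 0, 0, 0, 3.5], [0.08, 0, 0, 0, 0, 0, 3.5], [0.08, 0, 0, 0, 0, 0, 3.5]]

```text
time_s: 20.73
position: [0.5036, -0.2879, 0.0308]
tool_rot: [[0.0, 0.993, -0.116], [-0.0, -0.116, -0.993], [-1.0, 0.0, 0.0]]
ft_force: [-3.0, 2.5, 6.4]
grip_width: 0.0417
```

carry_out:
  motion:
    - [[0.03, 0, 0, 0, 0, 0, 3.5], [0.05, 0, 0, 0, 0, 0, 3.5], [0.05, 0, 0, 0, 0, 0, 3.5]]

```text
time_s: 20.98
position: [0.5035, -0.288, 0.0308]
tool_rot: [[0.001, 0.993, -0.116], [-0.001, -0.116, -0.993], [-1.0, 0.001, 0.001]]
ft_force: [-4.0, 3.7, 10.4]
grip_width: 0.0414
```

The housing is on the tray floor. Easing off, releasing and rising.

carry_out:
  motion:
    - [[-0.08, 0, 0, 0, 0, 0, 3.5], [-0.08, 0, 0, 0, 0, 0, 4.6], [-0.08, 0, 0, 0, 0, 0, 5.4], [-0.08, 0, 0, 0, 0, 0, 6], [-0.08, 0, 0, 0, 0, 0, 6]]

```text
time_s: 21.4
position: [0.5036, -0.288, 0.0302]
tool_rot: [[0.0, 0.993, -0.116], [-0.0, -0.116, -0.993], [-1.0, 0.0, 0.0]]
ft_force: [-0.4, 0.4, -0.9]
grip_width: 0.0597
```

carry_out:
  motion:
    - [[-1, 0, 0, 0, 0, 0, 6], [-3, 0, 0, 0, 0, 0, 6], [-6, 0, 0, 0, 0, 0, 6], [-10, 0, 0, 0, 0, 0, 6], [-14, 0, 0, 0, 0, 0, 6]]

```text
time_s: 21.82
position: [0.5031, -0.2876, 0.1723]
tool_rot: [[-0.001, 0.993, -0.116], [0.001, -0.116, -0.993], [-1.0, -0.001, -0.001]]
ft_force: [1.0, -0.1, 0.1]
grip_width: 0.0598
```

carry_out:
  motion:
    - [[-3, 0, 0, 0, 0, 0, 6], [-6, 0, 0, 0, 0, 0, 6], [-7, 0, 0, 0, 0, 0, 6], [-7, 0, 0, 0, 0, 0, 6], [-7, 0, 0, 0, 0, 0, 6]]

```text
time_s: 22.23
position: [0.5033, -0.2877, 0.2399]
tool_rot: [[-0.0, 0.993, -0.116], [0.0, -0.116, -0.993], [-1.0, -0.0, -0.0]]
ft_force: [0.0, -0.5, 0.2]
grip_width: 0.0601
```

Run:
```python
from h import *
d=snap('side','s3');e=snap('wrist','w6');o=env.observe();print(o['position'],o['ft_force'],o['grip_width'],o['time_s'])
A=d['image'][100:280,240:470];B=e['image']
im=np.hstack([cv2.resize(A,(400,313)),cv2.resize(B,(400,300))[:300] if 0 else cv2.resize(B,(400,313))])
cv2.imwrite('pics/fin.png',im[:,:,::-1])
```

```text
[ 0.50304437 -0.28754849  0.23849742] [-0.23479824 -0.80222483  0.66293561] 0.05989259399656445 22.3333
```

View pics/fin.png

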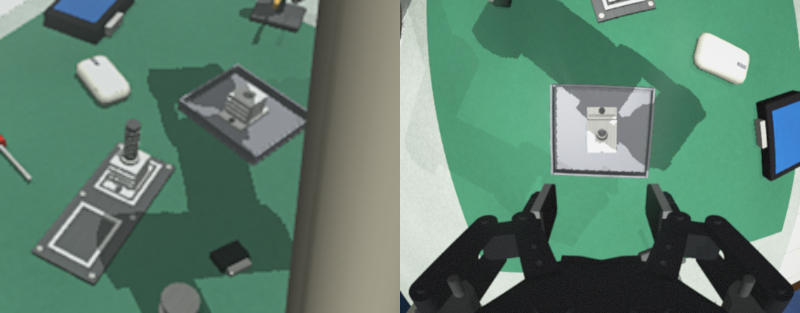

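The side view (left) shows the gauge standing home in the right nest at (130,150). The rejected housing sits flat in the tray, at (245,105) there and at (602,130) in the wrist view. The gripper is clear.

```bash
python3 -c "
from h import *
print(env.close_job())"
```

```text
the job is handed in; nothing more can be done
None
```

The job is done and handed in: the gauge stands in the right-hand (-y) housing, still in its nest, and the left-hand housing is in the reject tray. It took about 22 s of the 72 s allowed.

- **Left bore:** the gauge stopped hard with its shoulder about 17 mm above the housing's top. I stopped pushing at about 9 N, so this is the tight one.
- **Right bore:** it passed that depth with no resistance and seated at TCP z = 0.081 m, against about 0.080 m expected. The contact reached about 7 N before I released it.
- **Final pictures:** the gauge is upright with its shoulder on the housing, and the reject sits flat near the middle of the tray. The mouse and plug shell show no sign of having moved, the spool and screwdriver are only partly in view, and I did not re-check the jar or the purple look-alike. The gripper was clear of everything.

No check failed or disagreed beyond small offsets of about 1 to 2 mm, which I corrected from the wrist camera. I viewed 10 pictures, including crops.

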